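# Nest the matching pudding mould

## Robot

A 6-joint arm with a two-finger parallel gripper is mounted at the origin on the work surface. World frame = base frame: x ahead of the robot, y to its left, z up, the work surface at z = 0. Lengths are in m, angles in degrees, forces in N, time in s.
With the tool pointing down it reaches from about 0.25 to 0.725 m from the base axis. Payload 9.7 kg.
Tool frame: the origin (TCP) lies between the finger pads; the fingertips stand 11 mm ahead of it and the grasp point (between the pads) lies 8 mm behind it; z points along the fingers, x is the direction in which the jaws open and shut, and the axes are right-handed (so a half turn about z gives the same grasp; the last joint's range is limited). The gripper opens to 85 mm and grips with 20 to 120 N. Pads are 22 mm wide; open, the fingers measure 114 mm over their backs; the gripper's body (76 mm by 85 mm) begins 54 mm behind the grasp point. The pads swing forward as they close: fully open they stand 13 mm farther back than shut.
Start: joints at [-63.484, 4.979, 10.078, 95.1, 0, 90], TCP at [0.246, -0.492, 0.242] pointing down, gripper open.
Joint ranges: [-179.16, 179.16], [-48.56, 103.87], [-65.8, 70.77], [-126.05, 130.52], [-82.76, 87.17], [-180, 180]. Speed limits (degrees/s): [127.2, 127.2, 147.25, 180, 180, 180].

## Interface

Orientations are given as [roll, pitch, yaw] about the fixed x, y, z axes, in that order (R = Rz(yaw) Ry(pitch) Rx(roll)).
In Python, from workcell import get_obs, camera, job_done, spotter gives the robot as it stands.
- The arm moves only by the tool play_rows, never from a script. Its argument "rows" is a list of rows, each a list of 3 entries, a list of its own where there are three numbers: the closure, from 0 (fully open) to 1 (shut), then the shift along the tool's x, y, z in cm, then the turn, a rotation vector about the tool's x, y, z in degrees. In form: [[claw, [x, y, z], [wx, wy, wz]], ...]. A call has 1 to 12 rows; each row shifts and turns the pose as measured when the row begins, along the tool's axes as they then stand; what a row does not reach is not made up. A row lasts 1/10 s, in which the tool goes at most 50 mm and 8.59 degrees, less where a joint would pass 70% of its speed; a pose out of reach is approached as far as the arm can. A call is refused whole if a number of a shift passes 5 or a number of a turn 8.59, either way. A call with a gripper value outside its range is refused whole. The fingers move at their own pace and stop on an object; "newtons" is the grip in N (left out, the last holds). Time passes only in rows, so rows that do not move let the fingers close. It gives the time, the measured TCP pose, the force and the opening at its end, in the units of the state.
- get_obs(): the state, without advancing time (a new reading comes with each control period).
- camera(name): name is "scene" or "top" or "wrist"; returns a dict with "img" (384x512x3 uint8, red, green, blue), "intrinsics" (3x3 intrinsics, pixels), "xyz" and "orientation" of the camera in the world. Camera axes: x right, y down, z forward; pixel columns grow to the right and rows downward; lengths in m; the calibration is good to about 2 mm. A picture is of the moment at which its call begins. There is no depth.
- job_done(): hands the job in, once; it reports no verdict.
Trained networks look in a picture, given as the dict that the camera call returned (one of the last four; its "shot" number tells which), for a name from the list of things; names that differ only in an ending like _2 or _b are one class to them, and where a whole thing is asked for, a point or a joint stands for the part that bears it (a point fixed in the world has none). Each returns a list of dicts, best first, with "confidence" (0 to 1); they miss things now and then, are a little off and sometimes report something else, mostly with a low value. They report only what shows in the picture. A call takes as long as a camera call.
- spotter.spot_in(picture, thing): "point" ([x, y, z] in m, in world coordinates, good to about 4 mm: the middle of the surface that is visible of it).
- spotter.trace(picture, thing): "pixels" (384x512 bool, what is visible of it).
The state is a dict: "time": time; "q": joint angles; "qd": joint speeds; "joint_efforts": joint torques, N m; "ee_pos": TCP position; "tcp_rot": TCP orientation; "wrist_force": force on the tool from outside, world axes, zero at the start; "torque": the same for the moment, N m; "opening": finger opening in m.
Only numpy, scipy, OpenCV 4.12 (cv2) and the standard library are available. Lean on these libraries where they do the work, as an engineer would, in place of code of your own. Each camera call takes 0.05 s, during which the arm holds its last target.

## Task

Put the empty moulds away: find the loose mould that is the same kind as the round one standing on the purple tray, and lower it, not drop it, mouth up into that one so that it nests fully home. Leave the square mould and the clay ramekin where they stand, since they do not nest, and keep the mould on the tray upright where it is.

Things in the scene. Friction and masses are not known exactly. Their poses are not given: they have to be found in the camera images.
- stack_mould: Stack's first mould, loose on the purple tray (260 x 200 mm, 22 mm high, floor 4 mm; walls 60 mm or more from the mould's axis): round aluminium mould, mouth up, empty, 55 mm tall: a cone from a 30 mm foot to 52 mm diameter at 40 mm height, then an upright collar 62 mm wide up to the rim; mouth 57 mm, wall 2.5 mm. Origin: centre of the underside, z up its axis. About 100 g.
- round_mould: The match, loose on the bench: round aluminium mould, mouth up, empty, 55 mm tall: a cone from a 30 mm foot to 52 mm diameter at 40 mm height, then an upright collar 62 mm wide up to the rim; mouth 57 mm, wall 2.5 mm. Origin: centre of the underside, z up its axis. About 60 g. Grip its collar from outside. Fully home, the collar rests on the lower rim, its origin 15 mm above the lower one's.
- square_mould: A square aluminium mould on the bench, same height (55 mm), collar 62 x 62 mm, foot 50 x 50 mm: too wide to enter the round one. Origin: centre of the underside, z up. Leave it alone.
- ramekin: A round straight-sided reddish clay ramekin on the bench, 62 mm in diameter from foot to rim, 45 mm tall: its foot is too wide to enter the mould. Origin: centre of the underside, z up. Leave it alone.

How it is judged (in metres and radians):
At the end, for the whole second after the job is handed in: The matching round mould is nested in the one on the tray: axes within 10 mm, its origin 6 to 24 mm above the lower one's (15 mm when home), both upright within 10 degrees and at rest; the lower mould is within 30 mm of where it stood, the square mould and the ramekin within 20 mm (horizontal distance between round_mould and stack_mould below 0.01 m and z of round_mould in the frame of stack_mould between 0.006 and 0.024 m and angle between each of round_mould, stack_mould's own z axis and vertical below 0.175 rad and distance of stack_mould from where it was at the start of the episode below 0.03 m and distance of each of square_mould, ramekin from where it was at the start of the episode below 0.02 m and linear speed of each of round_mould, stack_mould below 0.02 m/s); the robot touches nothing.
It fails at once if the mould is dropped into the other (faster than 0.7 m/s, a fall of 25 mm) (horizontal distance between round_mould and stack_mould below 0.03 m and linear speed of round_mould above 0.7 m/s).
It fails at once if the square mould or the ramekin is displaced by over 30 mm (distance of any of square_mould, ramekin from where it was at the start of the episode above 0.03 m).
It fails at once if the mould on the tray is knocked over (angle between stack_mould's own z axis and vertical above 0.6 rad).
It also fails if it takes over 35 s, if anything falls off the work surface, if the arm or the gripper's body presses on something with over 40 N, if the wrist force passes 120 N, or if a joint passes its speed limit or range.

## Working session

There is one attempt and no reset: what is moved stays moved. The work goes in short steps, Python scripts to look and compute and a tool call to move; the robot and the scene stay as the last step left them, time stands still between calls to the robot, and variables do not carry over. Pictures are saved under pics/ and viewed, and the job is handed in when it is done.

Besides the shell and the picture viewer there is one more tool, called after "Call:" by a JSON object that holds its "method" and its "body", one argument or row to a line. play_rows: Moves the arm, as the interface text tells. Its arguments: {"type":"object","properties":{"rows":{"type":"array","items":{"type":"array"}},"newtons":{"type":"number"}},"required":["rows"]}

```bash
mkdir -p pics; ls; cat > h.py <<'E'
import numpy as np, cv2
from scipy.spatial.transform import Rotation as R
from workcell import get_obs, camera, job_done, spotter
def save(p,n): cv2.imwrite('pics/'+n,p['img'][:,:,::-1])
def RC(p):
    o=np.array(p['orientation'],float)
    return o if o.shape==(3,3) else R.from_euler('xyz',o,degrees=True).as_matrix()
def ray(p,u,v):
    d=np.linalg.inv(np.array(p['intrinsics']))@np.array([u,v,1.0]); return np.array(p['xyz']),RC(p)@d
def atz(p,u,v,z):
    c,d=ray(p,u,v); return c+d*(z-c[2])/d[2]
def proj(p,X):
    x=np.array(p['intrinsics'])@(RC(p).T@(np.array(X)-np.array(p['xyz']))); return x[:2]/x[2]
E
python3 - <<'E'
from h import *
o=get_obs(); print(o)
for n in ['top','scene']:
    p=camera(n); save(p,n+'0.png'); print(n,p['xyz'],p['orientation'],p['intrinsics'])
    for t in ['stack_mould','round_mould','square_mould','ramekin']:
        for d in spotter.spot_in(p,t): print(t,np.round(d['point'],3),d['confidence'],np.round(proj(p,d['point'])))
E
```

```text
pics
{'time': 0.0, 'q': array([-6.34848962e+01,  5.01112122e+00,  1.00371252e+01,  9.51013296e+01,
       -1.03072901e-03,  8.99993010e+01]), 'qd': array([-0.00971732,  0.08821553, -0.05619777, -0.03262371, -0.11785431,
        0.04115971]), 'joint_efforts': array([-1.12375608e-03, -5.20392466e+01,  4.64807224e+01,  1.61880342e-02,
       -1.95975485e-05,  1.75677354e-05]), 'ee_pos': array([ 0.2454395 , -0.49196171,  0.2416068 ]), 'tcp_rot': array([ 1.79998970e+02,  7.53255433e-02, -6.34841973e+01]), 'wrist_force': array([-0.65804956, -0.52644389, -0.56143008]), 'torque': array([ 0.03378555,  0.00881703, -0.0101408 ]), 'opening': 0.0852991248467357}
top [ 0.49129451 -0.03405351  0.94193759] [-178.27964309    2.02658093  -89.82790876] [[420.26267416   0.         261.55437218]
 [  0.         420.26267416 194.79170975]
 [  0.           0.           1.        ]]
stack_mould [0.576 0.245 0.04 ] 0.69 [148. 168.]
round_mould [ 0.536 -0.197  0.036] 0.58 [353. 187.]
square_mould [ 0.553 -0.335  0.04 ] 0.66 [419. 179.]
ramekin [ 0.593 -0.033  0.005] 0.64 [276. 162.]
scene [1.33040008 0.16448148 0.84950358] [-135.33810418   -0.96174679  102.61597607] [[452.66314212   0.         254.45785117]
 [  0.         452.66314212 191.17479012]
 [  0.           0.           1.        ]]
stack_mould [0.565 0.237 0.048] 0.97 [348. 210.]
round_mould [ 0.527 -0.198  0.038] 0.56 [181. 174.]
square_mould [ 0.558 -0.326  0.042] 0.79 [130. 172.]
ramekin [ 0.594 -0.034  0.025] 0.86 [235. 206.]
```

View pics/top0.png

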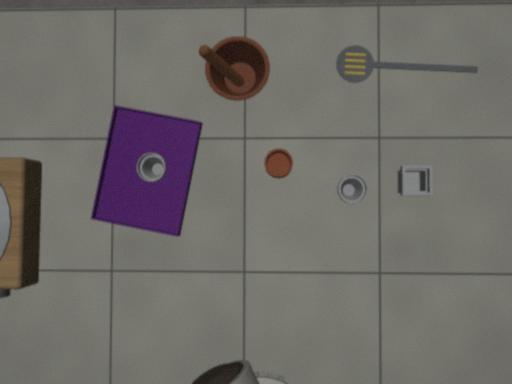

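View pics/scene0.png

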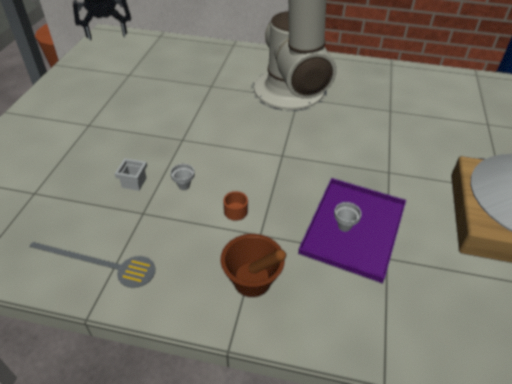

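Top view: the stack mould is at about (151,167), the loose round mould at (352,189), the square one at (416,180) and the ramekin at (278,163). The scene view shows the same things. Next I'll measure the rims from both views.

```bash
cat >> h.py <<'E'
def mask(p,t,i=0):
    r=spotter.trace(p,t); return (r[i]['pixels'],r[i]['confidence']) if len(r)>i else (None,0)
def fit(p,m,z0,h=0.055,n=72):
    """fit xy (and base z) of mould silhouette: compare hull of projected mould with mask"""
    from scipy.optimize import minimize
    a=np.linspace(0,2*np.pi,n)
    prof=[(0.015,0),(0.026,0.040),(0.031,0.040),(0.031,0.055)]
    def sil(x,y,z):
        P=[proj(p,[x+r*np.cos(t),y+r*np.sin(t),z+k]) for r,k in prof for t in a]
        return cv2.convexHull(np.array(P,np.float32))
    S=8
    ys,xs=np.nonzero(m); cx,cy=xs.mean(),ys.mean()
    big=cv2.resize(m.astype(np.float32),None,fx=S,fy=S,interpolation=cv2.INTER_LINEAR)
    x0,y0=int(cx-40)*S,int(cy-40)*S; x0=max(x0,0); y0=max(y0,0)
    big=big[y0:y0+80*S,x0:x0+80*S]
    def cost(v):
        q=(sil(v[0],v[1],z0)[:,0,:]+0.5)*S-0.5-[x0,y0]
        im=np.zeros(big.shape,np.uint8); cv2.fillPoly(im,[np.round(q).astype(np.int32)],1)
        return np.abs(im-big).sum()/S**2
    g=atz(p,cx,cy,z0+0.04)
    r=minimize(cost,g[:2],method='Nelder-Mead',options=dict(initial_simplex=[g[:2],g[:2]+[.006,0],g[:2]+[0,.006]],xatol=1e-4))
    return r.x,r.fun,m.sum()
E
python3 - <<'E'
from h import *
for n in ['top','scene']:
    p=camera(n)
    for t,z in [('stack_mould',.004),('round_mould',0)]:
        m,c=mask(p,t)
        if m is None: print(n,t,'none');continue
        print(n,t,c,*fit(p,m,z), 'alt z+10mm',*fit(p,m,z+.01))
        ys,xs=np.nonzero(m);print(xs.min(),xs.max(),ys.min(),ys.max())
E
```

```text
top stack_mould 0.67 [0.57777535 0.23391747] 33.611572265625 712 alt z+10mm [0.57687188 0.23080961] 37.4913330078125 712
137 166 152 181
top round_mould 0.6 [ 0.53189576 -0.19317589] 38.565185546875 697 alt z+10mm [ 0.53152703 -0.19140508] 48.0538330078125 697
337 367 174 202
scene stack_mould 0.71 [0.5801722  0.23572227] 40.3453369140625 574 alt z+10mm [0.58932202 0.23481156] 49.9483642578125 574
334 360 203 231
scene round_mould 0.93 [ 0.53332346 -0.19043654] 59.77294921875 450 alt z+10mm [ 0.54225305 -0.18655961] 71.0234375 450
171 194 164 189
```

```bash
cat >> h.py <<'E'
def plan(target,yaw_t,n,yawrows=None):
    o=get_obs(); p=np.array(o['ee_pos']); Rt=R.from_euler('xyz',o['tcp_rot'],degrees=True)
    Rg=R.from_euler('xyz',[180,0,yaw_t],degrees=True)
    rv=(Rt.inv()*Rg).as_rotvec(degrees=True)
    print('t',round(o['time'],2),'p',np.round(p,4),'rpy',np.round(o['tcp_rot'],2),'d world',np.round(np.array(target)-p,4),'tot rotvec',np.round(rv,2))
    st=(np.array(target)-p)/n; cur=Rt
    for k in range(n):
        print(np.round(cur.inv().apply(st)*100,2).tolist(),np.round(rv/n,2).tolist())
        cur=cur*R.from_rotvec(rv/n,degrees=True)
E
python3 -c "
from h import *
plan([.532,-.192,.2],-20,10)"
```

```text
t 0.8 p [ 0.2455 -0.4921  0.2423] rpy [-180.      0.    -63.48] d world [ 0.2865  0.3001 -0.0423] tot rotvec [ -0.     0.   -43.48]
[-1.41, -3.9, 0.42] [-0.0, 0.0, -4.35]
[-1.11, -4.0, 0.42] [-0.0, 0.0, -4.35]
[-0.8, -4.07, 0.42] [-0.0, 0.0, -4.35]
[-0.49, -4.12, 0.42] [-0.0, 0.0, -4.35]
[-0.18, -4.15, 0.42] [-0.0, 0.0, -4.35]
[0.14, -4.15, 0.42] [-0.0, 0.0, -4.35]
[0.45, -4.12, 0.42] [-0.0, 0.0, -4.35]
[0.76, -4.08, 0.42] [-0.0, 0.0, -4.35]
[1.07, -4.01, 0.42] [-0.0, 0.0, -4.35]
[1.37, -3.92, 0.42] [-0.0, 0.0, -4.35]
```

Call:
{"method": "play_rows", "body": {
  "rows": [
    [0, [-1.4, -3.9, 0.4], [0, 0, -4.3]],
    [0, [-1.1, -4.0, 0.4], [0, 0, -4.3]],
    [0, [-0.8, -4.1, 0.4], [0, 0, -4.3]],
    [0, [-0.5, -4.1, 0.4], [0, 0, -4.3]],
    [0, [-0.2, -4.1, 0.4], [0, 0, -4.3]],
    [0, [0.1, -4.1, 0.4], [0, 0, -4.3]],
    [0, [0.4, -4.1, 0.4], [0, 0, -4.3]],
    [0, [0.8, -4.1, 0.4], [0, 0, -4.3]],
    [0, [1.1, -4.0, 0.4], [0, 0, -4.3]],
    [0, [1.4, -3.9, 0.4], [0, 0, -4.3]]
  ],
  "newtons": 30
}}

```text
time: 1.8
ee_pos: [0.5369, -0.1835, 0.2013]
tcp_rot: [179.9, -0.2, -19.3]
wrist_force: [0.2, -1.4, -0.7]
opening: 0.0855
```

```bash
python3 -c "
from h import *
plan([.532,-.192,.16],-20,2)
p=camera('wrist'); save(p,'w1.png'); print(p['xyz'],p['orientation'])
m,c=mask(p,'round_mould'); print(c)
if m is not None: print(fit(p,m,0))
print(proj(p,[.532,-.192,.055]))
"
```

```text
t 1.8 p [ 0.5369 -0.1835  0.2013] rpy [179.88  -0.19 -19.35] d world [-0.0049 -0.0085 -0.0413] tot rotvec [ 0.12 -0.19  0.65]
[-0.09, 0.48, 2.07] [0.06, -0.09, 0.33]
[-0.09, 0.48, 2.07] [0.06, -0.09, 0.33]
[ 0.56025327 -0.11749418  0.33279657] [164.14774042  -0.17882397 -19.2895806 ]
0.77
(array([ 0.53371167, -0.19191939]), np.float64(123.510986328125), np.int64(3663))
[254.86356864 187.50747305]
```

View pics/w1.png

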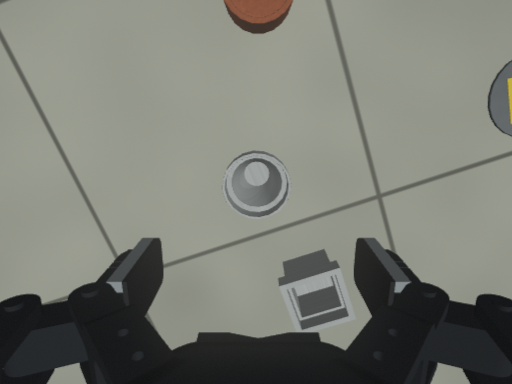

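```bash
python3 -c "
from h import *
o=get_obs();Rt=R.from_euler('xyz',o['tcp_rot'],degrees=True)
p=camera('wrist')
for z in [-.02,-.01,-.002,.004,.011]:
  print(z,[np.round(proj(p,o['ee_pos']+Rt.apply([sx*.0427,y,z])),0).tolist() for sx in (-1,1) for y in (-.011,.011)])
cv2.imwrite('pics/w1c.png',cv2.resize(p['img'][200:384,60:460,::-1],None,fx=2,fy=2,interpolation=cv2.INTER_CUBIC))
"
```

```text
-0.02 [[145.0, 255.0], [150.0, 305.0], [368.0, 255.0], [363.0, 305.0]]
-0.01 [[153.0, 244.0], [157.0, 290.0], [360.0, 244.0], [355.0, 291.0]]
-0.002 [[159.0, 236.0], [163.0, 280.0], [354.0, 236.0], [350.0, 280.0]]
0.004 [[163.0, 230.0], [166.0, 273.0], [351.0, 230.0], [347.0, 273.0]]
0.011 [[167.0, 224.0], [170.0, 266.0], [346.0, 224.0], [343.0, 266.0]]
```

View pics/w1c.png

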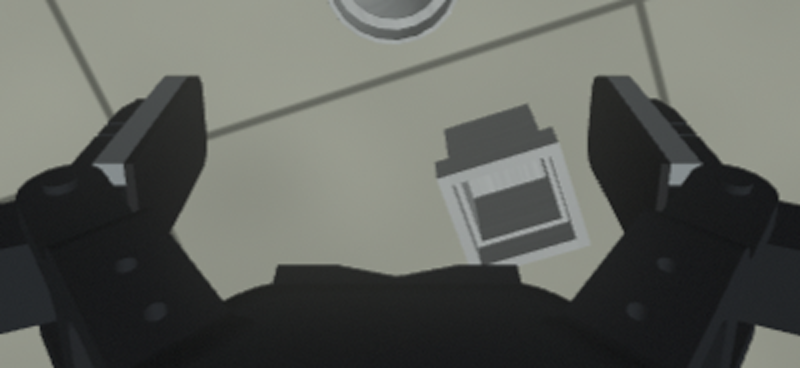

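```bash
python3 -c "
from h import *
plan([.5333,-.192,.09],-20,4)"
```

```text
t 1.95 p [ 0.5369 -0.183   0.2005] rpy [ 1.799e+02 -9.000e-02 -1.932e+01] d world [-0.0036 -0.009  -0.1105] tot rotvec [ 0.1  -0.09  0.68]
[-0.01, 0.24, 2.76] [0.03, -0.02, 0.17]
[-0.01, 0.24, 2.76] [0.03, -0.02, 0.17]
[-0.01, 0.24, 2.76] [0.03, -0.02, 0.17]
[-0.01, 0.24, 2.76] [0.03, -0.02, 0.17]
```

Call:
{"method": "play_rows", "body": {
  "rows": [
    [0, [0, 0.2, 2.8], [0, 0, 0]],
    [0, [0, 0.2, 2.8], [0, 0, 0]],
    [0, [0, 0.2, 2.8], [0, 0, 0]],
    [0, [0, 0.2, 2.6], [0, 0, 0]],
    [0, [0, 0, 0], [0, 0, 0]]
  ]
}}

```text
time: 2.45
ee_pos: [0.5328, -0.1944, 0.0892]
tcp_rot: [179.8, -0.3, -19.7]
wrist_force: [-0.1, -0.3, 0.3]
opening: 0.0852
```

```bash
python3 -c "
from h import *
p=camera('wrist'); save(p,'w2.png')
m,c=mask(p,'round_mould'); print(c)
if m is not None: print(fit(p,m,0),fit(p,m,.004))
plan([.5335,-.192,.046],-20,3)
"
```

```text
0.98
(array([ 0.53375472, -0.19221848]), np.float64(4.60595703125), np.int64(9482)) (array([ 0.53387543, -0.19183281]), np.float64(5.0975341796875), np.int64(9482))
t 2.55 p [ 0.5346 -0.1947  0.0931] rpy [179.83  -0.57 -19.63] d world [-0.0011  0.0027 -0.0471] tot rotvec [ 0.17 -0.57  0.37]
[-0.08, -0.08, 1.57] [0.06, -0.19, 0.12]
[-0.07, -0.07, 1.57] [0.06, -0.19, 0.12]
[-0.07, -0.07, 1.57] [0.06, -0.19, 0.12]
```

View pics/w2.png

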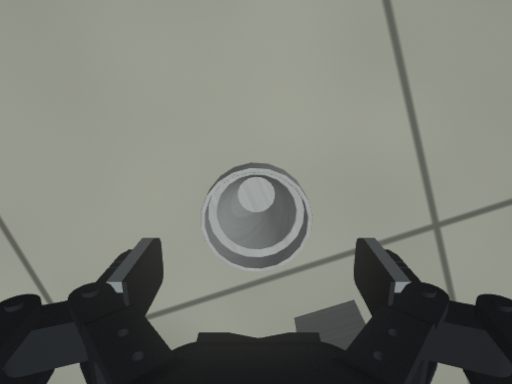

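```bash
sed -i 's/cx-40/cx-90/;s/cy-40/cy-90/;s/80\*S/180*S/g;s/S=8/S=4/' h.py; python3 -c "
from h import *
p=camera('wrist')
m,c=mask(p,'round_mould'); print(c)
if m is not None: print(fit(p,m,0),fit(p,m,.004),fit(p,m,-.004))
plan([.5335,-.192,.046],-20,3)
"
```

```text
0.84
(array([ 0.53360948, -0.19160819]), np.float64(217.576171875), np.int64(9197)) (array([ 0.53404311, -0.19081902]), np.float64(595.259765625), np.int64(9197)) (array([ 0.53302486, -0.19304203]), np.float64(254.595703125), np.int64(9197))
t 2.65 p [ 0.5357 -0.1946  0.0944] rpy [179.84  -0.72 -19.59] d world [-0.0022  0.0026 -0.0484] tot rotvec [ 0.16 -0.72  0.41]
[-0.12, -0.06, 1.61] [0.05, -0.24, 0.14]
[-0.11, -0.06, 1.61] [0.05, -0.24, 0.14]
[-0.11, -0.06, 1.61] [0.05, -0.24, 0.14]
```

The wrist view shows the round rim centred at about (256,215), between the pads. The silhouette fits best with the base near z=0, so the height agrees. Next: lower and grip.

Call:
{"method": "play_rows", "body": {
  "rows": [
    [0, [-0.1, -0.1, 1.6], [0, 0.2, 0.2]],
    [0, [-0.1, 0, 1.6], [0, 0.3, 0.2]],
    [0, [-0.1, 0, 1.3], [0, 0.3, 0]],
    [0, [0, 0, 0], [0, 0, 0]]
  ]
}}

```text
time: 3.05
ee_pos: [0.5378, -0.1946, 0.0563]
tcp_rot: [179.8, -2.2, -20.0]
wrist_force: [0.1, 0.6, 0.3]
opening: 0.0854
```

```bash
python3 -c "
from h import *
p=camera('wrist'); save(p,'w3.png')
plan([.5335,-.192,.046],-20,1)
"
```

```text
t 3.1 p [ 0.5384 -0.1949  0.0575] rpy [179.85  -2.3  -20.04] d world [-0.0049  0.0029 -0.0115] tot rotvec [ 0.16 -2.3  -0.05]
[-0.61, -0.1, 1.13] [0.16, -2.3, -0.05]
```

View pics/w3.png

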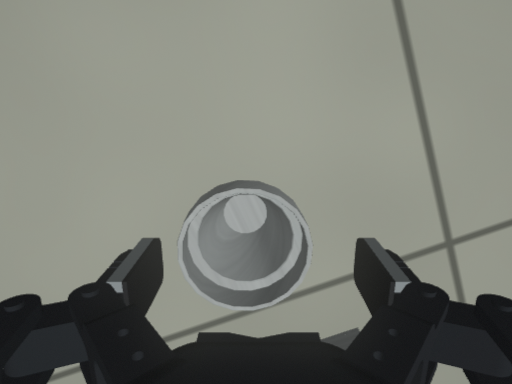

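Call:
{"method": "play_rows", "body": {
  "rows": [
    [0, [-0.5, -0.1, 0.6], [0.1, -2, 0]],
    [0, [-0.1, 0, 0.5], [0, -0.3, 0]],
    [0, [0, 0, 0], [0, 0, 0]]
  ]
}}

```text
time: 3.4
ee_pos: [0.5348, -0.1924, 0.0493]
tcp_rot: [180.0, -0.1, -20.0]
wrist_force: [1.1, 0.4, 0.6]
opening: 0.0853
```

```bash
python3 -c "
from h import *
plan([.5335,-.192,.046],-20,1)
"
```

```text
t 3.4 p [ 0.5348 -0.1924  0.0493] rpy [ 1.7996e+02 -6.0000e-02 -2.0050e+01] d world [-0.0013  0.0004 -0.0033] tot rotvec [ 0.04 -0.06 -0.05]
[-0.14, 0.01, 0.33] [0.04, -0.06, -0.05]
```

Call:
{"method": "play_rows", "body": {
  "rows": [
    [0, [-0.1, 0, 0.4], [0, 0, 0]],
    [0, [0, 0, 0], [0, 0, 0]],
    [0.3, [0, 0, 0], [0, 0, 0]],
    [0.5, [0, 0, 0], [0, 0, 0]],
    [0.5, [0, 0, 0], [0, 0, 0]],
    [0.5, [0, 0, 0], [0, 0, 0]]
  ],
  "newtons": 30
}}

```text
time: 4.0
ee_pos: [0.5342, -0.1921, 0.0459]
tcp_rot: [180.0, -0.1, -20.0]
wrist_force: [0.2, -0.2, -0.8]
opening: 0.0613
```

```bash
python3 -c "
from h import *
plan([.5335,-.192,.046],-20,1)
p=camera('wrist'); save(p,'w4.png');print(get_obs()['opening'])
"
```

```text
t 4.0 p [ 0.5342 -0.1921  0.0459] rpy [ 1.7995e+02 -1.1000e-01 -2.0040e+01] d world [-0.0007  0.0001  0.0001] tot rotvec [ 0.05 -0.11 -0.04]
[-0.07, 0.01, -0.01] [0.05, -0.11, -0.04]
0.06137303004689019
```

View pics/w4.png

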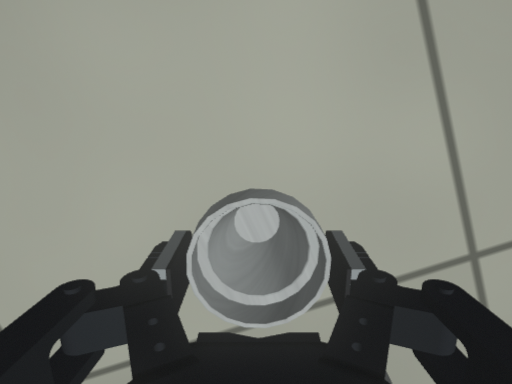

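The round mould is gripped and centred at (258,258), with an opening of 61 mm. Next I'll lift it and carry it across.

Call:
{"method": "play_rows", "body": {
  "rows": [
    [0.5, [0, 0, -1], [0, 0, 0]],
    [0.5, [0, 0, -3], [0, 0, 0]],
    [0.5, [0, 0, -4], [0, 0, 0]],
    [0.5, [0, 0, -4], [0, 0, 0]],
    [0.5, [0, 0, -3], [0, 0, 0]],
    [0.5, [0, 0, 0], [0, 0, 0]]
  ],
  "newtons": 40
}}

```text
time: 4.65
ee_pos: [0.5326, -0.1915, 0.2034]
tcp_rot: [180.0, -0.0, -20.0]
wrist_force: [-0.9, 0.2, 0.2]
opening: 0.0608
```

```bash
python3 -c "
from h import *
plan([.57,.18,.20],-20,11);print(get_obs()['opening'])
"
```

```text
t 4.65 p [ 0.5326 -0.1915  0.2034] rpy [179.95  -0.   -20.05] d world [ 0.0374  0.3715 -0.0034] tot rotvec [ 0.05 -0.   -0.05]
[-0.84, -3.29, 0.03] [0.0, -0.0, -0.0]
[-0.84, -3.29, 0.03] [0.0, -0.0, -0.0]
[-0.84, -3.29, 0.03] [0.0, -0.0, -0.0]
[-0.84, -3.29, 0.03] [0.0, -0.0, -0.0]
[-0.84, -3.29, 0.03] [0.0, -0.0, -0.0]
[-0.84, -3.29, 0.03] [0.0, -0.0, -0.0]
[-0.84, -3.29, 0.03] [0.0, -0.0, -0.0]
[-0.84, -3.29, 0.03] [0.0, -0.0, -0.0]
[-0.84, -3.29, 0.03] [0.0, -0.0, -0.0]
[-0.84, -3.29, 0.03] [0.0, -0.0, -0.0]
[-0.84, -3.29, 0.03] [0.0, -0.0, -0.0]
0.06079363934722061
```

Call:
{"method": "play_rows", "body": {
  "rows": [
    [0.5, [-0.4, -1.6, 0], [0, 0, 0]],
    [0.5, [-0.8, -3.3, 0], [0, 0, 0]],
    [0.5, [-0.8, -3.3, 0], [0, 0, 0]],
    [0.5, [-0.8, -3.3, 0], [0, 0, 0]],
    [0.5, [-0.8, -3.3, 0], [0, 0, 0]],
    [0.5, [-0.8, -3.3, 0], [0, 0, 0]],
    [0.5, [-0.8, -3.3, 0], [0, 0, 0]],
    [0.5, [-0.8, -3.3, 0], [0, 0, 0]],
    [0.5, [-0.8, -3.3, 0], [0, 0, 0]],
    [0.5, [-0.8, -3.3, 0], [0, 0, 0]],
    [0.5, [-0.4, -1.6, 0], [0, 0, 0]],
    [0.5, [0, 0, 0], [0, 0, 0]]
  ]
}}

```text
time: 5.85
ee_pos: [0.5649, 0.1666, 0.1937]
tcp_rot: [179.7, 0.7, -20.0]
wrist_force: [-0.7, -0.3, -0.2]
opening: 0.061
```

```bash
python3 -c "
from h import *
p=camera('wrist'); save(p,'w5.png')
for i in range(2):
  m,c=mask(p,'stack_mould',i); 
  if m is not None:
    ys,xs=np.nonzero(m);print(c,xs.min(),xs.max(),ys.min(),ys.max());print([fit(p,m,z) for z in (0,.004,.008)])
plan([.579,.2355,.16],-20,3);print(get_obs()['opening'])
"
```

```text
0.77 209 285 53 133
[(array([0.57935291, 0.23579356]), np.float64(95.0234375), np.int64(4874)), (array([0.57948251, 0.23573413]), np.float64(148.23046875), np.int64(4874)), (array([0.57965855, 0.23527841]), np.float64(282.904296875), np.int64(4874))]
t 6.0 p [0.5652 0.1637 0.1944] rpy [179.69   0.65 -20.2 ] d world [ 0.0138  0.0718 -0.0344] tot rotvec [ 0.31  0.65 -0.19]
[-0.38, -2.41, 1.14] [0.1, 0.22, -0.06]
[-0.38, -2.41, 1.14] [0.1, 0.22, -0.06]
[-0.38, -2.41, 1.15] [0.1, 0.22, -0.06]
0.060870016222212886
```

View pics/w5.png

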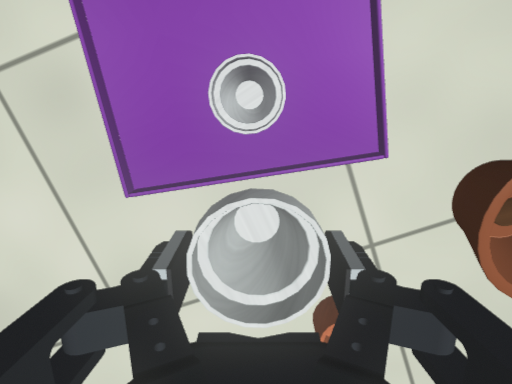

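The wrist view shows the stack mould's rim at about (247,93) on the purple tray. Its fit, (0.579, 0.236), agrees with the top and scene views. The held mould is still centred at (258,258). Next I'll move over the stack mould.

Call:
{"method": "play_rows", "body": {
  "rows": [
    [0.5, [-0.3, -1.5, 0.3], [0.1, 0.2, 0]],
    [0.5, [-0.4, -2.4, 1], [0.1, 0.2, 0]],
    [0.5, [-0.4, -2.4, 1], [0.1, 0.2, 0]],
    [0.5, [-0.2, -0.9, 1], [0, 0, 0]],
    [0.5, [0, 0, 1], [0, 0, 0]],
    [0.5, [0, 0, 0], [0, 0, 0]]
  ]
}}

```text
time: 6.6
ee_pos: [0.5787, 0.2348, 0.1492]
tcp_rot: [-180.0, -0.0, -20.6]
wrist_force: [-0.1, -0.0, -0.6]
opening: 0.0607
```

```bash
python3 -c "
from h import *
p=camera('wrist'); save(p,'w6.png')
e=get_obs()['ee_pos']
m,c=mask(p,'round_mould')
if m is not None: print(c,e,fit(p,m,e[2]-.046))
s=camera('scene'); cv2.imwrite('pics/s6.png',cv2.resize(s['img'][130:290,260:430,::-1],None,fx=4,fy=4,interpolation=cv2.INTER_CUBIC))
plan([.579,.2357,.125],-20,2);print(get_obs()['opening'])
"
```

```text
0.9 [0.57882821 0.23470978 0.15001401] (array([0.57944778, 0.23462863]), np.float64(579.0078125), np.int64(15778))
t 6.75 p [0.5794 0.2347 0.1515] rpy [-1.7987e+02 -1.5000e-01 -2.0660e+01] d world [-0.0004  0.001  -0.0265] tot rotvec [-0.12 -0.15 -0.66]
[-0.04, -0.04, 1.32] [-0.06, -0.08, -0.33]
[-0.04, -0.04, 1.32] [-0.06, -0.08, -0.33]
0.06055869584645372
```

View pics/w6.png

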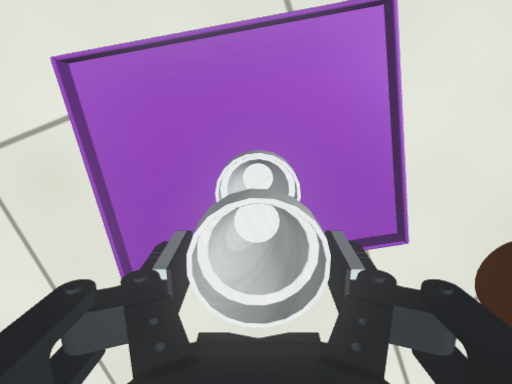

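View pics/s6.png

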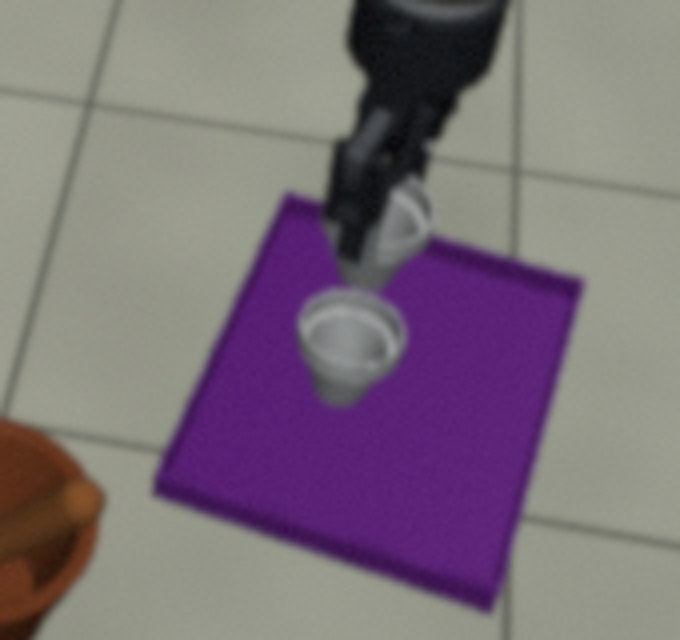

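Both moulds sit at column 258 in the wrist view, so they line up sideways, and the held one is above the stack. Lowering in stages.

Call:
{"method": "play_rows", "body": {
  "rows": [
    [0.5, [0, 0, 1.2], [0, 0, -0.3]],
    [0.5, [-0.1, -0.1, 1.2], [0, 0, -0.3]],
    [0.5, [0, 0, 1.2], [0, 0, 0]],
    [0.5, [0, 0, 1], [0, 0, 0]],
    [0.5, [0, 0, 0], [0, 0, 0]]
  ]
}}

```text
time: 7.25
ee_pos: [0.5792, 0.2346, 0.1023]
tcp_rot: [-179.8, -0.2, -20.1]
wrist_force: [-0.8, 0.0, -0.9]
opening: 0.0611
```

```bash
python3 -c "
from h import *
p=camera('wrist'); save(p,'w7.png')
plan([.579,.2357,.075],-20,2);print(get_obs()['opening'],get_obs()['wrist_force'])
"
```

```text
t 7.3 p [0.5794 0.2347 0.1031] rpy [-179.81   -0.24  -20.12] d world [-0.0004  0.001  -0.0281] tot rotvec [-0.19 -0.24 -0.12]
[-0.04, -0.04, 1.41] [-0.1, -0.12, -0.06]
[-0.04, -0.04, 1.41] [-0.1, -0.12, -0.06]
0.0610712005137309 [-0.63585034  0.16710547 -0.2448757 ]
```

View pics/w7.png

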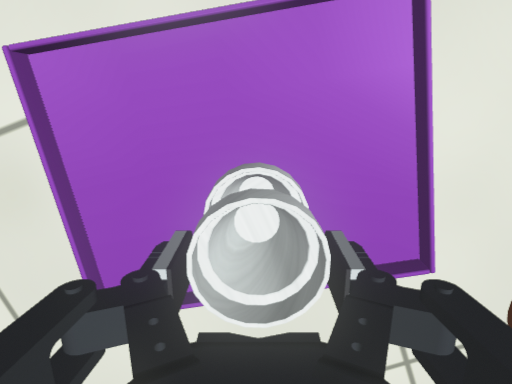

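The moulds are still concentric, with the lower rim at column 257 and the held one at 258. Continuing down.

Call:
{"method": "play_rows", "body": {
  "rows": [
    [0.5, [0, 0, 1], [-0.1, -0.2, 0]],
    [0.5, [0, -0.1, 0.8], [0, 0, 0]],
    [0.5, [0, 0, 0.8], [0, 0, 0]],
    [0.5, [0, 0, 0], [0, 0, 0]]
  ]
}}

```text
time: 7.7
ee_pos: [0.5803, 0.236, 0.0754]
tcp_rot: [-179.9, -0.1, -20.1]
wrist_force: [0.1, -0.4, 0.1]
opening: 0.061
```

```bash
python3 -c "
from h import *
p=camera('wrist'); save(p,'w8.png')
plan([.579,.2357,.066],-20,2);print(get_obs()['opening'],get_obs()['wrist_force'])
"
```

```text
t 7.75 p [0.5805 0.2361 0.0762] rpy [-1.7985e+02 -1.0000e-01 -2.0110e+01] d world [-0.0015 -0.0004 -0.0102] tot rotvec [-0.15 -0.1  -0.11]
[-0.06, 0.04, 0.51] [-0.08, -0.05, -0.06]
[-0.06, 0.04, 0.51] [-0.08, -0.05, -0.06]
0.06106946937631247 [0.38919302 0.58994687 0.35726008]
```

View pics/w8.png

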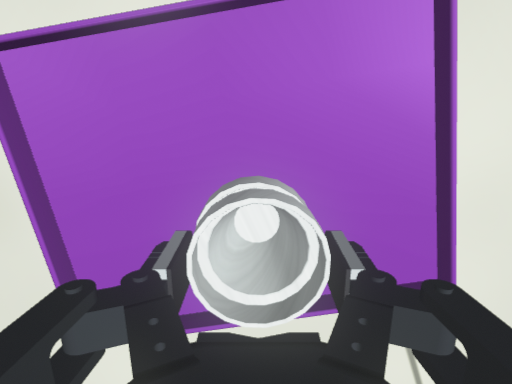

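The cone is entering, with about 10 mm left and no contact force yet. Lowering in small steps.

Call:
{"method": "play_rows", "body": {
  "rows": [
    [0.5, [-0.1, 0, 0.4], [0, 0, 0]],
    [0.5, [-0.1, 0, 0.4], [0, 0, 0]],
    [0.5, [0, 0, 0], [0, 0, 0]]
  ]
}}

```text
time: 8.05
ee_pos: [0.5788, 0.237, 0.0683]
tcp_rot: [-179.8, -0.1, -20.1]
wrist_force: [-0.3, -0.8, -0.3]
opening: 0.0609
```

```bash
python3 -c "
from h import *
p=camera('wrist'); save(p,'w9.png')
plan([.579,.2357,.066],-20,2);print(get_obs()['opening'],get_obs()['wrist_force'])
"
```

```text
t 8.1 p [0.579  0.237  0.0686] rpy [-1.7979e+02 -1.7000e-01 -2.0110e+01] d world [ 0.     -0.0013 -0.0026] tot rotvec [-0.21 -0.17 -0.11]
[0.02, 0.06, 0.13] [-0.11, -0.08, -0.06]
[0.02, 0.06, 0.13] [-0.11, -0.08, -0.06]
0.060955616951097046 [ 0.67972022  0.24585558 -0.31571359]
```

View pics/w9.png

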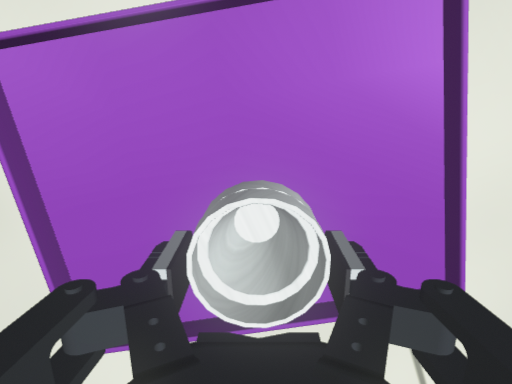

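About 3 mm remain and there is still no contact. Next: down the last bit.

Call:
{"method": "play_rows", "body": {
  "rows": [
    [0.5, [0, 0.1, 0.2], [0, 0, 0]],
    [0.5, [0, 0, 0.2], [0, 0, 0]],
    [0.5, [0, 0, 0], [0, 0, 0]]
  ]
}}

```text
time: 8.4
ee_pos: [0.5789, 0.2362, 0.065]
tcp_rot: [-179.7, -0.2, -20.1]
wrist_force: [-0.9, -0.1, 0.4]
opening: 0.0611
```

```bash
python3 -c "
from h import *
p=camera('wrist'); save(p,'w10.png')
plan([.579,.2357,.065],-20,2);print(get_obs()['opening'],get_obs()['wrist_force'])
"
```

```text
t 8.45 p [0.5789 0.2362 0.0651] rpy [-179.74   -0.22  -20.11] d world [ 0.0001 -0.0005 -0.0001] tot rotvec [-0.26 -0.22 -0.11]
[0.01, 0.02, 0.0] [-0.13, -0.11, -0.05]
[0.01, 0.02, 0.0] [-0.13, -0.11, -0.05]
0.06101114060243766 [0.35706757 0.52046806 0.10486351]
```

View pics/w10.png

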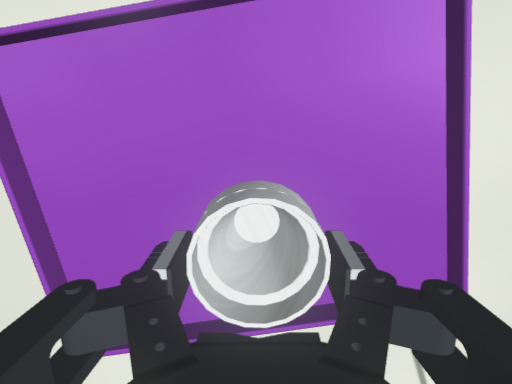

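At the nominal height there is no clear contact force. I'll go 1–2 mm further to feel for the seat.

Call:
{"method": "play_rows", "body": {
  "rows": [
    [0.5, [0, 0, 0.2], [0, 0, 0]],
    [0.5, [0, 0, 0], [0, 0, 0]]
  ]
}}

```text
time: 8.65
ee_pos: [0.5797, 0.2365, 0.0652]
tcp_rot: [-179.6, -0.3, -20.1]
wrist_force: [-0.8, 0.1, 0.1]
opening: 0.0608
```

Call:
{"method": "play_rows", "body": {
  "rows": [
    [0.5, [0, 0, 0.2], [0, 0, 0]],
    [0.5, [0, 0, 0.1], [0, 0, 0]]
  ]
}}

```text
time: 8.85
ee_pos: [0.58, 0.2369, 0.0647]
tcp_rot: [-179.5, -0.4, -20.1]
wrist_force: [-4.7, -1.2, 8.1]
opening: 0.0611
```

The wrist force reads 8 N upward, so the mould is seated. Opening slowly.

Call:
{"method": "play_rows", "body": {
  "rows": [
    [0.25, [0, 0, 0], [0, 0, 0]],
    [0.2, [0, 0, 0], [0, 0, 0]],
    [0.1, [0, 0, 0], [0, 0, 0]],
    [0, [0, 0, 0], [0, 0, 0]],
    [0, [0, 0, 0], [0, 0, 0]]
  ]
}}

```text
time: 9.35
ee_pos: [0.58, 0.2368, 0.064]
tcp_rot: [-179.5, -0.4, -20.1]
wrist_force: [-0.7, 0.5, 1.5]
opening: 0.0852
```

```bash
python3 -c "
from h import *
p=camera('wrist'); save(p,'w11.png')
m,c=mask(p,'round_mould')
print(c, [fit(p,m,z) for z in (.015,.019,.023)] if m is not None else 0)
o=get_obs();print(o['opening'],o['wrist_force'],o['ee_pos'],o['tcp_rot'])
"
```

```text
0.68 [(array([0.57961808, 0.2342865 ]), np.float64(430.416015625), np.int64(15823)), (array([0.58008907, 0.2360825 ]), np.float64(547.611328125), np.int64(15823)), (array([0.58050736, 0.23692545]), np.float64(1519.240234375), np.int64(15823))]
0.08521760438068612 [-0.01965881  0.19629802 -0.37914071] [0.57998086 0.23682606 0.06408144] [-179.52492573   -0.40005484  -20.10369386]
```

View pics/w11.png

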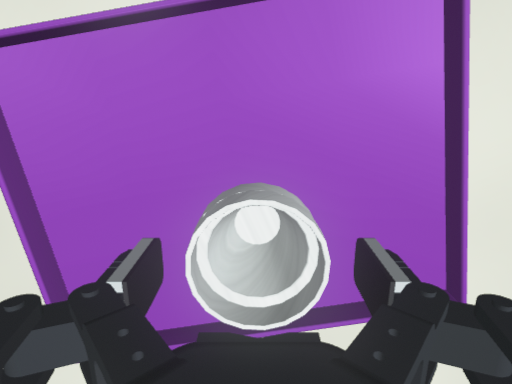

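The gripper is open, with the nested mould centred at (258,262) and clear of both pads. Retreating upward.

Call:
{"method": "play_rows", "body": {
  "rows": [
    [0, [0, 0, -1], [0, 0, 0]],
    [0, [0, 0, -3], [0, 0, 0]],
    [0, [0, 0, -4], [0, 0, 0]],
    [0, [0, 0, -4], [0, 0, 0]],
    [0, [0, 2, -3], [0, 0, 0]],
    [0, [0, 4, 0], [0, 0, 0]],
    [0, [0, 4, 0], [0, 0, 0]],
    [0, [0, 3, 0], [0, 0, 0]],
    [0, [0, 0, 0], [0, 0, 0]],
    [0, [0, 0, 0], [0, 0, 0]]
  ]
}}

```text
time: 10.45
ee_pos: [0.532, 0.1103, 0.2262]
tcp_rot: [-179.4, -0.7, -20.0]
wrist_force: [-0.0, 0.6, 0.9]
opening: 0.0853
```

```bash
python3 -c "
from h import *
p=camera('wrist'); save(p,'w12.png'); s=camera('scene'); t=camera('top')
for n,q in (('w',p),('s',s),('t',t)):
  for nm in ('round_mould','stack_mould','square_mould','ramekin'):
    for d in spotter.spot_in(q,nm)[:1]: print(n,nm,np.round(d['point'],3),d['confidence'])
m,c=mask(p,'round_mould')
print(c,[fit(p,m,z) for z in (.009,.014,.019,.024,.029)] if m is not None else 0)
a=cv2.resize(s['img'][150:290,270:420,::-1],None,fx=3,fy=3,interpolation=cv2.INTER_CUBIC)
cv2.imwrite('pics/s12.png',a); save(t,'t12.png')
"
```

```text
w ramekin [ 0.579 -0.042  0.022] 0.92
s round_mould [0.6   0.23  0.053] 0.72
s stack_mould [0.599 0.233 0.054] 0.6
s square_mould [ 0.559 -0.329  0.039] 0.71
s ramekin [ 0.594 -0.034  0.027] 0.59
t square_mould [ 0.555 -0.338  0.044] 0.81
t ramekin [ 0.591 -0.036  0.007] 0.86
0.89 [(array([0.58096644, 0.23767186]), np.float64(81.560546875), np.int64(3608)), (array([0.580646  , 0.23728482]), np.float64(58.73828125), np.int64(3608)), (array([0.58057083, 0.23684951]), np.float64(73.1015625), np.int64(3608)), (array([0.58030942, 0.23646401]), np.float64(109.9296875), np.int64(3608)), (array([0.58001511, 0.23606352]), np.float64(160.494140625), np.int64(3608))]
```

View pics/s12.png

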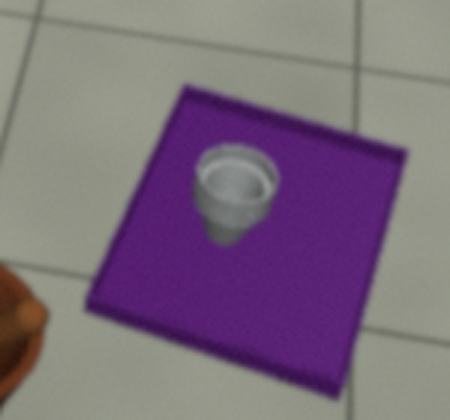

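View pics/w12.png

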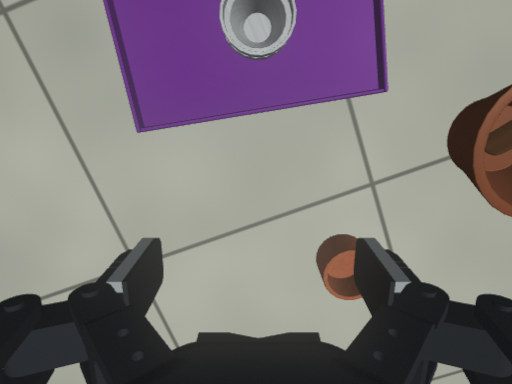

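View pics/t12.png

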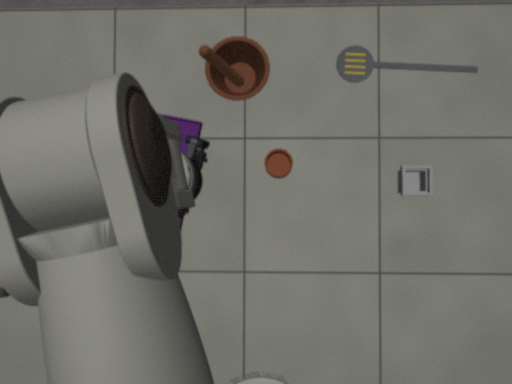

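The scene crop shows a double-height collar standing upright on the tray: the two moulds nested at about (235,190). In the top view the ramekin (278,163) and the square mould (416,180) have not moved, and the arm is clear.

```bash
python3 -c "
from h import *
print(job_done())"
```

```text
the job is handed in; nothing more can be done
None
```

I nested the loose round mould in the one on the purple tray and handed the job in at about 10.6 s. No verdict was reported.

I gripped it by the collar from outside and lowered it in small steps. At 8 N of upward contact force I took it as seated, opened the fingers slowly and backed the arm away.

**Nesting:**
- The scene picture shows one upright mould with a double-height collar on the tray.
- The last wrist view puts the upper mould's axis at about (0.580, 0.237), within about 2 mm of where the lower one stood.
- Its fitted base height is 14–19 mm above the bench, against 19 mm nominal (tray floor 4 mm plus 15 mm when home). A single-view fit of height is loose by several mm. The tool height at contact also matched the home height.

**Other things:** The square mould and ramekin are at the same pixels in the top view as at the start. The gripper is open and clear of everything.

**Checks that failed or disagreed:**
- The spotter's scene points for the nested pair read about 20 mm off in x. It reports the visible surface and gave both names nearly the same point.
- The spotter's wrist-view point for the ramekin was about 15 mm off, because a finger partly covered it.
- The top view of the tray was blocked by the arm at the end.
- I gave the pitch correction the wrong sign once before the grasp and fixed it before closing the fingers.

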